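Put the hole saws back in their turned holders

ROBOT

A 7-joint arm with a two-finger parallel gripper is mounted at the origin on the work surface. World frame = base frame: x ahead of the robot, y to its left, z up, the work surface at z = 0. Lengths are in m, angles in rad, forces in N, time in s.
With the tool pointing down it reaches from about 0.4 to 0.9 m from the base axis. Payload 5.5 kg.
Tool frame: the origin (TCP) lies midway between the tips of the shut fingers; the grasp point (between the pads) lies arm.grasp_offset behind it (arm.grasp_offset is the distance from the TCP to the grasp point, in m); z points along the fingers, y is the direction in which the jaws open and shut (so a half turn about z gives the same grasp; the last joint's range is limited). The gripper opens to 92 mm and grips with 3 to 60 N. Pads are 19 mm wide; open, the fingers measure 130 mm over their backs; the gripper's body (75 mm by 190 mm) begins 47 mm behind the grasp point.
Start: joints at [1.435, 0.501, -0.427, 1.55, 0.221, 1.138, -0.21], TCP at [0.252, -0.599, 0.227] pointing down, gripper open.
Joint ranges: [-2.88, 2.88], [-0.31, 2.03], [-1.54, 1.56], [0.2, 2.42], [-1.41, 4.55], [0.19, 2.02], [-2.57, 2.57]. Speed limits (rad/s): [2.57, 2.57, 3.14, 3.14, 3.14, 3.14, 3.14].

INTERFACE

Orientations are given as a rotation vector (axis times angle).
In Python, from station import status, optics, hand_in, arm gives the robot as it stands.
- The arm moves only by the tool servo_tool, never from a script. Its argument "commands" is a list of rows, each an object of numbers: "claw": the gripper's target within -1 to 1 (fully open at 1, half-way at 0, shut at -1); "x", "y", "z": the shift along the tool's x, y, z in cm; "yaw": the turn about the tool's z in rad. In form: [{"claw": .., "x": .., "y": .., "z": .., "yaw": ..}, ...]. A call has 1 to 8 rows; each row is the pose to reach, as a shift and turn from the pose commanded when the call began, along the tool's axes at that moment; what a row does not reach only later rows make up. A row lasts 1/8 s, in which the tool goes at most 62.5 mm and 10.7 degrees, less where a joint would pass 70% of its speed; a pose out of reach is approached as far as the arm can. A call with a gripper value outside its range is refused whole. The fingers move at their own pace and stop on an object; "squeeze" is the grip in N (left out, the last holds). Time passes only in rows, so rows that repeat a pose let the fingers close. It gives the time, the measured TCP pose, the force and the opening at its end, in the units of the state.
- status.state(): the state, without advancing time (a new reading comes with each control period).
- optics.read_camera(name): name is "scene" or "top"; returns the picture (420x560x3 uint8, blue, green, red); there is no depth.
- optics.calibration(name): a dict with "fx", "fy", "cx", "cy" (pixels), "k1" (the pictures are not rectified: a ray, as slopes to the right and down, at radius r is drawn at 1 + k1 r^2 times it, then the intrinsics apply), "rvec" (rotation vector, rad) and "tvec" (3), from world to camera coordinates, as OpenCV has them. Camera axes: x right, y down, z forward; pixel columns grow to the right and rows downward; lengths in m; the calibration is good to about 2 mm. A picture is of the moment at which its call begins. calibration takes no time and is no camera call.
- hand_in(): hands the job in, once; it reports no verdict.
The state is a dict: "time_s": time; "qpos": joint angles; "qvel": joint speeds; "tau": joint torques, N m; "tcp_pos": TCP position; "ee_rot": TCP orientation; "ft_force": force on the tool from outside, world axes, zero at the start; "torque": the same for the moment, N m; "width": finger opening in m.
Only numpy, scipy, OpenCV 4.12 (cv2) and the standard library are available. Lean on these libraries where they do the work, as an engineer would, in place of code of your own. Each camera call takes 0.05 s, during which the arm holds its last target. There are 200 camera calls.

TASK

Put the four hole saws away: stand each one, teeth down and shank up, in the recess of the round wooden holder made for its size, the smallest saw in the smallest holder and so on up to the largest in the largest. Set them down on the recess floor without dropping them, and leave the upright bolt and the wooden knob standing where they are.

Things in the scene. Friction and masses are not known exactly. Their poses are not given: they have to be found in the camera images.
- saw_28: the smallest of four hole saws (loose, standing on its teeth): a dark steel cup 28 mm in diameter and 40 mm high, mouth down; on its back a bright collar 24 mm or less across and 8 mm high, and on that an upright round steel shank 11 mm in diameter and 36 mm long (from 48 to 84 mm above the teeth; the place to grip). Origin: centre of the underside (on the table's level at the start); z points up along the shank. About 0.12 kg, varying by a quarter.
- saw_46: the second smallest of four hole saws (loose, standing on its teeth): a dark steel cup 46 mm in diameter and 40 mm high, mouth down; on its back a bright collar 24 mm or less across and 8 mm high, and on that an upright round steel shank 11 mm in diameter and 36 mm long (from 48 to 84 mm above the teeth; the place to grip). Origin: centre of the underside (on the table's level at the start); z points up along the shank. About 0.18 kg, varying by a quarter.
- saw_64: the second largest of four hole saws (loose, standing on its teeth): a dark steel cup 64 mm in diameter and 40 mm high, mouth down; on its back a bright collar 24 mm or less across and 8 mm high, and on that an upright round steel shank 11 mm in diameter and 36 mm long (from 48 to 84 mm above the teeth; the place to grip). Origin: centre of the underside (on the table's level at the start); z points up along the shank. About 0.27 kg, varying by a quarter.
- saw_82: the largest of four hole saws (loose, standing on its teeth): a dark steel cup 82 mm in diameter and 40 mm high, mouth down; on its back a bright collar 24 mm or less across and 8 mm high, and on that an upright round steel shank 11 mm in diameter and 36 mm long (from 48 to 84 mm above the teeth; the place to grip). Origin: centre of the underside (on the table's level at the start); z points up along the shank. About 0.36 kg, varying by a quarter.
- holder_28: the smallest of four round turned wooden holders (fixed to the bench), the home of saw_28: 62 mm outer diameter, 20 mm high, 9 mm wall, with a round open recess 44 mm in diameter, 12 mm deep, whose floor lies 8 mm above the bench. Origin: centre of the underside, on the bench; z up.
- holder_46: the second smallest of four round turned wooden holders (fixed to the bench), the home of saw_46: 80 mm outer diameter, 20 mm high, 9 mm wall, with a round open recess 62 mm in diameter, 12 mm deep, whose floor lies 8 mm above the bench. Origin: centre of the underside, on the bench; z up.
- holder_64: the second largest of four round turned wooden holders (fixed to the bench), the home of saw_64: 98 mm outer diameter, 20 mm high, 9 mm wall, with a round open recess 80 mm in diameter, 12 mm deep, whose floor lies 8 mm above the bench. Origin: centre of the underside, on the bench; z up.
- holder_82: the largest of four round turned wooden holders (fixed to the bench), the home of saw_82: 116 mm outer diameter, 20 mm high, 9 mm wall, with a round open recess 98 mm in diameter, 12 mm deep, whose floor lies 8 mm above the bench. Origin: centre of the underside, on the bench; z up.
- bolt: a bright steel hexagon bolt standing on its head, not a hole saw, to be left alone: head 27 mm across flats and 11 mm high, threadless shank 16 mm in diameter, 60 mm high in all. Loose. Origin: centre of the underside; z up.
- knob: a turned dark wooden drawer knob, to be left alone: 32 mm in diameter, 32 mm high, standing on its foot. Loose. Origin: centre of the underside; z up.

How it is judged:
By the outcome, as a careful person would: the job done as asked, in the order asked, and still so for the second after the job is handed in, with the robot touching nothing.
It also fails if it takes over 106 s, if anything falls off the work surface, if the arm or the gripper's body presses on something with over 40 N, if the wrist force passes 120 N, or if a joint passes its speed limit or range.

## Working session

There is one attempt and no reset: what is moved stays moved. The work goes in short steps, Python scripts to look and compute and a tool call to move; the robot and the scene stay as the last step left them, time stands still between calls to the robot, and variables do not carry over. Pictures are saved under pics/ and viewed, about 12 in all and at most 16, crops included, and the job is handed in when it is done.

Besides the shell and the picture viewer there is one more tool, called after "Request:" by a JSON object that holds its "method" and its "body". servo_tool: Moves the arm, as the interface text tells. Its arguments: {"type":"object","properties":{"commands":{"type":"array","items":{"type":"object","properties":{"claw":{"type":"number"},"x":{"type":"number"},"y":{"type":"number"},"z":{"type":"number"},"yaw":{"type":"number"}}}},"squeeze":{"type":"number"}},"required":["commands"]}

```bash
mkdir -p pics; ls
python3 - <<'E'
from station import status, optics, arm
import cv2
s=status.state(); print({k:s[k] for k in('time_s','tcp_pos','ee_rot','width','ft_force')}, arm.grasp_offset)
for n in('scene','top'):
    print(n,optics.calibration(n)); cv2.imwrite(f'pics/{n}0.png',optics.read_camera(n))
E
```

```text
pics
{'time_s': 0.0, 'tcp_pos': array([ 0.2521166 , -0.59839712,  0.2257076 ]), 'ee_rot': array([-3.07753701e+00, -6.22059087e-01,  4.82872535e-04]), 'width': 0.09200829122366874, 'ft_force': array([-0.26971399,  0.39441878,  0.07109758])} 0.0188
scene {'fx': 434.3410255148904, 'fy': 434.3410255148904, 'cx': 279.2195754375918, 'cy': 207.72842275434957, 'k1': 0.04288723076648291, 'rvec': array([ 1.86402899,  1.95133912, -0.54613556]), 'tvec': array([ 0.0233943 , -0.46000736,  1.03436715])}
top {'fx': 455.2151138944311, 'fy': 455.2151138944311, 'cx': 280.9009549464345, 'cy': 210.2710940449661, 'k1': -0.04063411594529101, 'rvec': array([ 2.0995142 , -2.12086336,  0.15025295]), 'tvec': array([0.01569932, 0.54821188, 0.68122693])}
```

View pics/scene0.png

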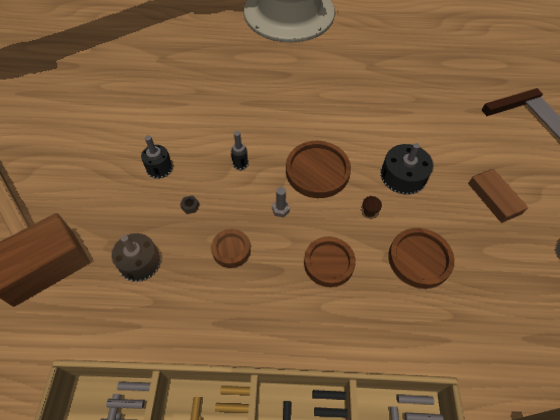

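View pics/top0.png

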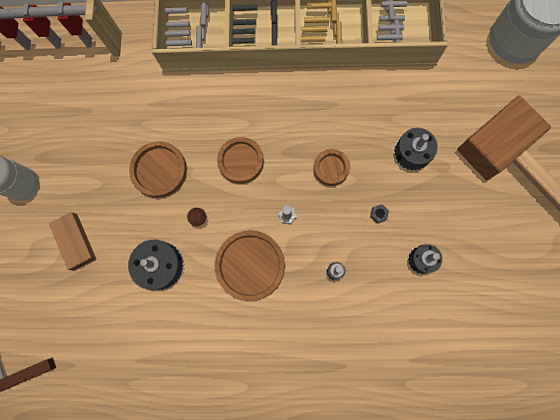

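The scene view shows the saws at about (407,170) for 82, (135,255) for 64, (157,160) for 46 and (240,155) for 28. The four holders are at (318,168), (422,257), (330,261) and (231,248). The top view agrees: saws at (155,265), (416,149), (426,259) and (336,270), holders at (250,265), (158,169), (241,160) and (332,168). Next I'll look at enlarged crops.

Run:
```python
import cv2
for n,(x0,y0,w,h) in dict(scene=(100,120,370,180),top=(120,120,330,190)).items():
    im=cv2.imread(f'pics/{n}0.png')[y0:y0+h,x0:x0+w]
    s=2.0 if n=='scene' else 2.4
    im=cv2.resize(im,None,fx=s,fy=s,interpolation=cv2.INTER_CUBIC)
    im=cv2.convertScaleAbs(im,alpha=1.5,beta=10)
    for u in range((x0//20+1)*20,x0+w,20):
        X=int((u-x0)*s); cv2.line(im,(X,0),(X,6),(0,0,255),1); cv2.putText(im,str(u),(X-9,18),0,.35,(0,0,255))
    for v in range((y0//20+1)*20,y0+h,20):
        Y=int((v-y0)*s); cv2.line(im,(0,Y),(6,Y),(0,0,255),1); cv2.putText(im,str(v),(8,Y+4),0,.35,(0,0,255))
    cv2.imwrite(f'pics/{n}0c.png',im)
```

```text
(no output)
```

View pics/scene0c.png

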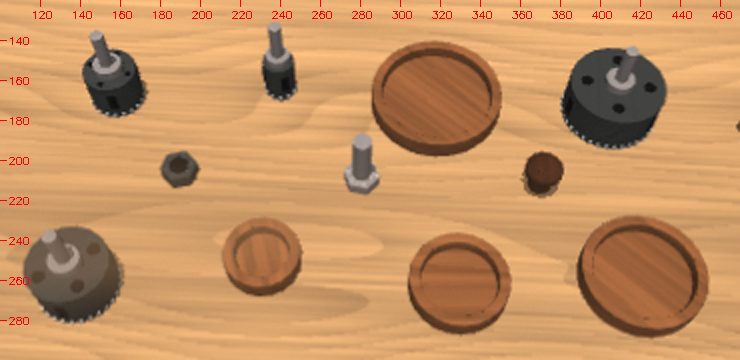

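View pics/top0c.png

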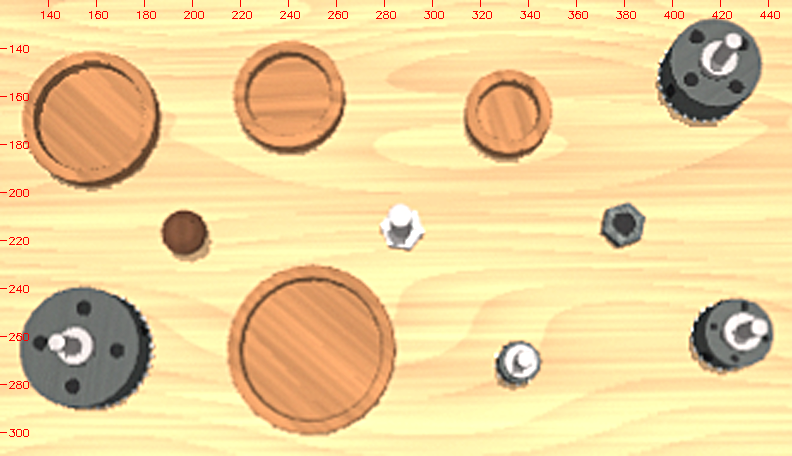

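Tips and rims read off the crops, in original pixels, are below. Next I triangulate them.

```bash
cat > h.py <<'E'
import numpy as np, cv2
from station import optics
C={n:optics.calibration(n) for n in('scene','top')}
def ray(n,p):
    c=C[n]; d=np.array([(p[0]-c['cx'])/c['fx'],(p[1]-c['cy'])/c['fy']]); u=d.copy()
    for _ in range(20): u=d/(1+c['k1']*(u@u))
    R=cv2.Rodrigues(c['rvec'])[0]
    v=R.T@np.r_[u,1]; return -R.T@c['tvec'], v/np.linalg.norm(v)
def tri(ps,pt):
    (o1,d1),(o2,d2)=ray('scene',ps),ray('top',pt)
    t=np.linalg.lstsq(np.c_[d1,-d2],o2-o1,rcond=None)[0]
    a,b=o1+t[0]*d1,o2+t[1]*d2
    return (a+b)/2,np.linalg.norm(a-b)
def onz(n,p,z):
    o,d=ray(n,p); return o+d*(z-o[2])/d[2]
E
python3 - <<'E'
from h import *
np.set_printoptions(precision=4,suppress=True)
P=dict(s82=((416,145.5),(143.75,262.5),.084),s64=((124.5,238),(425.8,137.1),.084),s46=((148.5,138),(436.7,256.2),.084),s28=((237.5,134),(338.3,269),.084),
h82=((318.2,166.5),(249.8,265.4),.02),h64=((421.5,256),(157.7,169.4),.02),h46=((329.7,259),(240.6,159.6),.02),h28=((230.7,246),(331.9,166.5),.02),
bolt=((281,189.5),(287,208.5),.06),knob=((372,200),(197,217),.032))
for k,(a,b,z) in P.items():
    p,g=tri(a,b); print(k,p,'gap',round(g,4),'sc',onz('scene',a,z)[:2],'top',onz('top',b,z)[:2])
for k,p in dict(s82=(154.2,265),s64=(418.3,146.7),s46=(427.1,258.3),s28=(336,270.6)).items(): print('cup',k,onz('top',p,.04)[:2])
for k,(a,b) in dict(h82=((228,349),(395,349)),h64=((22,118),(159,118)),h46=((235,95),(344,95)),h28=((466,111),(551,111))).items():
    f=lambda q:onz('top',(120+q[0]/2.4,120+q[1]/2.4),.02); print('dia',k,np.linalg.norm(f(a)-f(b)))
from station import status
R=cv2.Rodrigues(status.state()['ee_rot'])[0]; print(R)
E
```

```text
s82 [0.4642 0.2188 0.085 ] gap 0.0018 sc [0.4631 0.2202] top [0.4642 0.2182]
s64 [ 0.6551 -0.2175  0.0836] gap 0.0022 sc [ 0.6554 -0.2162] top [ 0.6552 -0.2185]
s46 [ 0.4692 -0.2213  0.0838] gap 0.0032 sc [ 0.4696 -0.2195] top [ 0.4694 -0.2229]
s28 [ 0.4521 -0.0753  0.083 ] gap 0.0016 sc [ 0.4529 -0.0744] top [ 0.4521 -0.076 ]
h82 [0.4626 0.0646 0.0168] gap 0.0026 sc [0.4649 0.0656] top [0.4625 0.0629]
h64 [0.6297 0.2261 0.0151] gap 0.0025 sc [0.632  0.2258] top [0.6282 0.2233]
h46 [0.6435 0.0815 0.0181] gap 0.0029 sc [0.6443 0.0827] top [0.6429 0.0798]
h28 [ 0.6283 -0.0747  0.0182] gap 0.0024 sc [ 0.6292 -0.0733] top [ 0.628  -0.0758]
bolt [0.5482 0.0012 0.0651] gap 0.0024 sc [0.5446 0.0023] top [0.5492 0.0001]
knob [0.5416 0.1508 0.0354] gap 0.0034 sc [0.5392 0.1533] top [0.5421 0.1498]
cup s82 [0.463  0.2159]
cup s64 [ 0.654 -0.218]
cup s46 [ 0.4696 -0.2207]
cup s28 [ 0.4518 -0.0762]
dia h82 0.1146574724107549
dia h64 0.10018370589216073
dia h46 0.07822403462082599
dia h28 0.05989776421777187
[[ 0.9215  0.3883 -0.0006]
 [ 0.3883 -0.9215  0.0017]
 [ 0.0001 -0.0018 -1.    ]]
```

Request:
{"method": "servo_tool", "body": {"commands": [{"claw": 1, "x": 3, "y": -3.1, "z": 0, "yaw": 0.05}, {"claw": 1, "x": 7, "y": -7.3, "z": 0, "yaw": 0.1}, {"claw": 1, "x": 11.5, "y": -12, "z": 0, "yaw": 0.15}, {"claw": 1, "x": 16, "y": -16.7, "z": 0, "yaw": 0.2}, {"claw": 1, "x": 20.5, "y": -21.4, "z": 0, "yaw": 0.25}, {"claw": 1, "x": 25, "y": -26.1, "z": 0, "yaw": 0.3}, {"claw": 1, "x": 29, "y": -30.3, "z": 0, "yaw": 0.35}, {"claw": 1, "x": 32, "y": -33.4, "z": 0, "yaw": 0.4}], "squeeze": 25}}

```text
time_s: 1.1
tcp_pos: [0.4179, -0.1643, 0.2267]
ee_rot: [3.141, -0.002, 0.0]
ft_force: [-0.3, -0.2, 0.5]
width: 0.0914
```

Request:
{"method": "servo_tool", "body": {"commands": [{"claw": 1, "x": 1.2, "y": -3, "z": 1}, {"claw": 1, "x": 2.6, "y": -6.5, "z": 2}, {"claw": 1, "x": 3.4, "y": -8.9, "z": 4}, {"claw": 1, "x": 3.4, "y": -9, "z": 7}, {"claw": 1, "x": 3.4, "y": -9, "z": 10.5}, {"claw": 1, "x": 3.4, "y": -9, "z": 14}, {"claw": 1, "x": 3.4, "y": -9, "z": 16.3}, {"claw": 1, "x": 3.4, "y": -9, "z": 17.4}]}}

```text
invalid input
```

Request:
{"method": "servo_tool", "body": {"commands": [{"claw": 1, "x": 1.2, "y": -3, "z": 1, "yaw": 0}, {"claw": 1, "x": 2.6, "y": -6.5, "z": 2, "yaw": 0}, {"claw": 1, "x": 3.4, "y": -8.9, "z": 4, "yaw": 0}, {"claw": 1, "x": 3.4, "y": -9, "z": 7, "yaw": 0}, {"claw": 1, "x": 3.4, "y": -9, "z": 10.5, "yaw": 0}, {"claw": 1, "x": 3.4, "y": -9, "z": 14, "yaw": 0}, {"claw": 1, "x": 3.4, "y": -9, "z": 16.3, "yaw": 0}, {"claw": 1, "x": 3.4, "y": -9, "z": 17.4, "yaw": 0}], "squeeze": 25}}

```text
time_s: 2.1
tcp_pos: [0.4506, -0.0767, 0.0514]
ee_rot: [-3.141, 0.001, 0.004]
ft_force: [-0.1, 0.1, 0.6]
width: 0.0921
```

Request:
{"method": "servo_tool", "body": {"commands": [{"claw": -1, "x": 0.1, "y": 0, "z": 0, "yaw": 0}, {"claw": -1, "x": 0.1, "y": 0, "z": 0, "yaw": 0}, {"claw": -1, "x": 0.1, "y": 0, "z": 0, "yaw": 0}, {"claw": -1, "x": 0.1, "y": 0, "z": 0, "yaw": 0}, {"claw": -1, "x": 0.1, "y": 0, "z": 0, "yaw": 0}, {"claw": -1, "x": 0.1, "y": 0, "z": 0, "yaw": 0}, {"claw": -1, "x": 0.1, "y": 0, "z": 0, "yaw": 0}, {"claw": -1, "x": 0.1, "y": 0, "z": 0, "yaw": 0}], "squeeze": 30}}

```text
time_s: 3.1
tcp_pos: [0.4527, -0.0769, 0.0527]
ee_rot: [-3.142, 0.002, 0.0]
ft_force: [0.4, 0.1, -0.5]
width: 0.0163
```

Request:
{"method": "servo_tool", "body": {"commands": [{"claw": -1, "x": 0, "y": 0, "z": 0, "yaw": 0}, {"claw": -1, "x": 0, "y": 0, "z": 0, "yaw": 0}, {"claw": -1, "x": 0, "y": 0, "z": 0, "yaw": 0}], "squeeze": 30}}

```text
time_s: 3.48
tcp_pos: [0.4525, -0.0769, 0.0526]
ee_rot: [-3.142, 0.002, 0.0]
ft_force: [-0.9, -0.4, -1.9]
width: 0.0104
```

Request:
{"method": "servo_tool", "body": {"commands": [{"claw": -1, "x": 0, "y": 0, "z": -1.5, "yaw": 0}, {"claw": -1, "x": 0, "y": 0, "z": -4, "yaw": 0}, {"claw": -1, "x": 2, "y": 0, "z": -6, "yaw": 0}, {"claw": -1, "x": 6, "y": 0, "z": -6, "yaw": 0}, {"claw": -1, "x": 10.5, "y": -0.1, "z": -6, "yaw": 0}, {"claw": -1, "x": 14.5, "y": -0.2, "z": -6, "yaw": 0}, {"claw": -1, "x": 17, "y": -0.2, "z": -6, "yaw": 0}, {"claw": -1, "x": 17.6, "y": -0.2, "z": -6, "yaw": 0}], "squeeze": 30}}

```text
time_s: 4.47
tcp_pos: [0.6302, -0.0748, 0.1136]
ee_rot: [-3.141, 0.002, -0.002]
ft_force: [1.0, -0.0, -1.2]
width: 0.0105
```

Request:
{"method": "servo_tool", "body": {"commands": [{"claw": -1, "x": -0.1, "y": 0, "z": 1.5, "yaw": 0}, {"claw": -1, "x": -0.1, "y": 0, "z": 3, "yaw": 0}, {"claw": -1, "x": -0.1, "y": 0, "z": 4.3, "yaw": 0}, {"claw": -1, "x": -0.1, "y": 0, "z": 4.9, "yaw": 0}, {"claw": -1, "x": -0.1, "y": 0, "z": 5.1, "yaw": 0}, {"claw": -1, "x": -0.1, "y": 0, "z": 5.2, "yaw": 0}, {"claw": -1, "x": -0.1, "y": 0, "z": 5.25, "yaw": 0}], "squeeze": 30}}

```text
time_s: 5.35
tcp_pos: [0.6282, -0.0751, 0.0607]
ee_rot: [3.141, -0.002, 0.001]
ft_force: [-0.6, -0.5, -1.0]
width: 0.0102
```

Run:
```python
from station import optics,status
import cv2
im=[]
for n,(x,y) in dict(scene=(150,170),top=(260,90)).items():
    im.append(cv2.resize(optics.read_camera(n)[y:y+130,x:x+170],None,fx=2.3,fy=2.3,interpolation=cv2.INTER_CUBIC))
cv2.imwrite('pics/p1.png',cv2.convertScaleAbs(cv2.hconcat(im),alpha=1.4,beta=10))
s=status.state();print(s['tcp_pos'],s['ft_force'],s['qpos'])
```

```text
[ 0.6280947  -0.07516658  0.0606761 ] [ 1.1497758   0.63370698 -1.71155954] [ 0.47189241  0.69920733 -0.54944416  1.70794804  0.45767128  0.86458665
 -1.84744201]
```

View pics/p1.png

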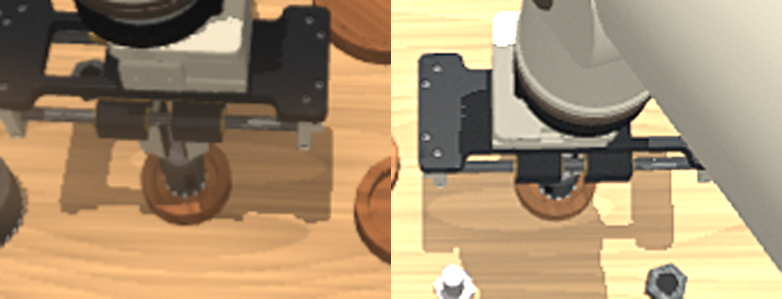

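The left view shows the small saw at (185,180) inside its holder's rim, and the bolt is untouched in the right view. Now I lower gently until the force shows floor contact.

Request:
{"method": "servo_tool", "body": {"commands": [{"claw": -1, "x": 0, "y": 0, "z": 0.05, "yaw": 0}, {"claw": -1, "x": 0, "y": 0, "z": 0.1, "yaw": 0}, {"claw": -1, "x": 0, "y": 0, "z": 0.1, "yaw": 0}], "squeeze": 30}}

```text
time_s: 5.82
tcp_pos: [0.6284, -0.0751, 0.0606]
ee_rot: [3.141, -0.002, 0.002]
ft_force: [-1.8, -0.1, 7.4]
width: 0.0105
```

Request:
{"method": "servo_tool", "body": {"commands": [{"claw": 0, "x": 0, "y": 0, "z": -0.05, "yaw": 0}, {"claw": 0, "x": 0, "y": 0, "z": -0.05, "yaw": 0}, {"claw": 0, "x": 0, "y": 0, "z": -0.05, "yaw": 0}, {"claw": 0, "x": 0, "y": 0, "z": -0.05, "yaw": 0}, {"claw": 0, "x": 0, "y": 0, "z": -1, "yaw": 0}, {"claw": 0, "x": 0, "y": 0, "z": -3.5, "yaw": 0}, {"claw": 0, "x": 0, "y": 0, "z": -6, "yaw": 0}, {"claw": 0, "x": -1, "y": 1, "z": -7, "yaw": 0}], "squeeze": 30}}

```text
time_s: 6.82
tcp_pos: [0.6192, -0.0841, 0.1316]
ee_rot: [-3.141, -0.001, -0.006]
ft_force: [0.4, -0.4, -0.3]
width: 0.0459
```

Request:
{"method": "servo_tool", "body": {"commands": [{"claw": 0, "x": -3, "y": 2.7, "z": 0, "yaw": 0}, {"claw": 0, "x": -7, "y": 6.4, "z": 0, "yaw": 0}, {"claw": 0, "x": -11, "y": 10, "z": 0, "yaw": 0}, {"claw": 0, "x": -14, "y": 12.8, "z": 0, "yaw": 0}, {"claw": 0, "x": -15, "y": 13.7, "z": 0.5, "yaw": 0}, {"claw": 0, "x": -15, "y": 13.7, "z": 3, "yaw": 0}, {"claw": 0, "x": -15, "y": 13.7, "z": 6, "yaw": 0}, {"claw": 0, "x": -15, "y": 13.7, "z": 7.9, "yaw": 0}], "squeeze": 30}}

```text
time_s: 7.82
tcp_pos: [0.467, -0.2213, 0.0488]
ee_rot: [-3.141, 0.001, 0.002]
ft_force: [-0.3, 0.9, 0.1]
width: 0.0458
```

Request:
{"method": "servo_tool", "body": {"commands": [{"claw": 0, "x": 0.2, "y": 0, "z": -0.2, "yaw": 0}, {"claw": 0, "x": 0.2, "y": 0, "z": -0.2, "yaw": 0}], "squeeze": 30}}

```text
time_s: 8.07
tcp_pos: [0.4708, -0.2218, 0.0531]
ee_rot: [3.141, -0.001, 0.003]
ft_force: [0.5, -0.3, 0.3]
width: 0.046
```

Request:
{"method": "servo_tool", "body": {"commands": [{"claw": -1, "x": -0.1, "y": 0, "z": 0, "yaw": 0}, {"claw": -1, "x": -0.1, "y": 0, "z": 0, "yaw": 0}, {"claw": -1, "x": -0.1, "y": 0, "z": 0, "yaw": 0}, {"claw": -1, "x": -0.1, "y": 0, "z": 0, "yaw": 0}, {"claw": -1, "x": -0.1, "y": 0, "z": 0, "yaw": 0}, {"claw": -1, "x": -0.1, "y": 0, "z": 0, "yaw": 0}, {"claw": -1, "x": -0.1, "y": 0, "z": 0, "yaw": 0}], "squeeze": 35}}

```text
time_s: 8.95
tcp_pos: [0.4685, -0.222, 0.0522]
ee_rot: [-3.142, 0.002, 0.0]
ft_force: [-0.4, -0.1, -0.1]
width: 0.01
```

Request:
{"method": "servo_tool", "body": {"commands": [{"claw": -1, "x": 0, "y": 0, "z": -1.5, "yaw": 0}, {"claw": -1, "x": 0, "y": 0, "z": -4.5, "yaw": 0}, {"claw": -1, "x": 0.5, "y": -0.9, "z": -8, "yaw": 0}, {"claw": -1, "x": 2, "y": -3.5, "z": -10.5, "yaw": 0}, {"claw": -1, "x": 4.3, "y": -7.5, "z": -11, "yaw": 0}, {"claw": -1, "x": 6.9, "y": -12, "z": -11, "yaw": 0}, {"claw": -1, "x": 9.5, "y": -16.5, "z": -11, "yaw": 0}, {"claw": -1, "x": 12, "y": -20.9, "z": -11, "yaw": 0}], "squeeze": 35}}

```text
time_s: 9.95
tcp_pos: [0.5896, -0.0118, 0.1633]
ee_rot: [3.141, -0.002, 0.001]
ft_force: [-0.5, -0.5, -1.5]
width: 0.0103
```

Request:
{"method": "servo_tool", "body": {"commands": [{"claw": -1, "x": 2.5, "y": -4.4, "z": 0, "yaw": 0}, {"claw": -1, "x": 4.5, "y": -7.8, "z": 0, "yaw": 0}, {"claw": -1, "x": 5.4, "y": -9.4, "z": 0.5, "yaw": 0}, {"claw": -1, "x": 5.4, "y": -9.4, "z": 2.5, "yaw": 0}, {"claw": -1, "x": 5.4, "y": -9.4, "z": 5, "yaw": 0}, {"claw": -1, "x": 5.4, "y": -9.4, "z": 6, "yaw": 0}, {"claw": -1, "x": 5.4, "y": -9.4, "z": 6, "yaw": 0}], "squeeze": 35}}

```text
time_s: 10.82
tcp_pos: [0.6417, 0.0788, 0.1008]
ee_rot: [3.14, -0.005, -0.004]
ft_force: [-0.2, 0.3, -0.7]
width: 0.0102
```

Request:
{"method": "servo_tool", "body": {"commands": [{"claw": -1, "x": 0.1, "y": -0.2, "z": 1.2, "yaw": 0}, {"claw": -1, "x": 0.1, "y": -0.2, "z": 2.4, "yaw": 0}, {"claw": -1, "x": 0.1, "y": -0.2, "z": 3.2, "yaw": 0}, {"claw": -1, "x": 0.1, "y": -0.2, "z": 3.7, "yaw": 0}, {"claw": -1, "x": 0.1, "y": -0.2, "z": 3.9, "yaw": 0}, {"claw": -1, "x": 0.1, "y": -0.2, "z": 4.0, "yaw": 0}, {"claw": -1, "x": 0.1, "y": -0.2, "z": 4.1, "yaw": 0}, {"claw": -1, "x": 0.1, "y": -0.2, "z": 4.1, "yaw": 0}], "squeeze": 35}}

```text
time_s: 11.82
tcp_pos: [0.644, 0.0828, 0.0614]
ee_rot: [3.142, -0.002, 0.0]
ft_force: [-0.2, 0.2, -1.4]
width: 0.0106
```

```bash
cat > look.py <<'E'
import sys,cv2
from station import optics,status
n,sx,sy,tx,ty=sys.argv[1],*map(int,sys.argv[2:])
im=[cv2.resize(optics.read_camera(c)[y:y+130,x:x+170],None,fx=2.3,fy=2.3,interpolation=cv2.INTER_CUBIC) for c,x,y in(('scene',sx,sy),('top',tx,ty))]
cv2.imwrite(f'pics/{n}.png',cv2.convertScaleAbs(cv2.hconcat(im),alpha=1.4,beta=10))
s=status.state();print(s['time_s'],s['tcp_pos'],s['ft_force'],s['qpos'])
E
python3 look.py p2 245 180 160 90
```

```text
11.925 [0.64404165 0.08279427 0.06143429] [ 0.12465687  0.85916599 -1.14771301] [ 0.24120603  0.73287803 -0.58538932  1.6608143   0.4919785   0.89899107
 -2.11039413]
```

View pics/p2.png

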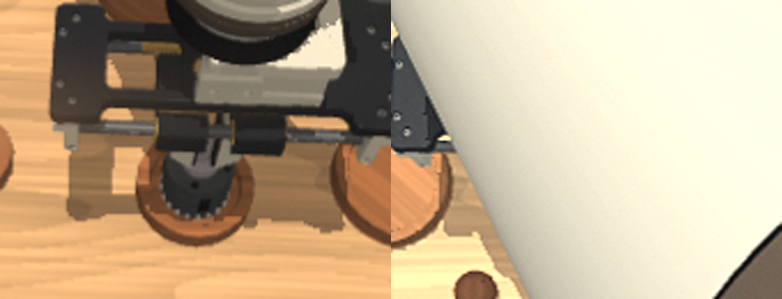

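The left view shows saw 46 at (197,190) within its recess rim, with wall clearance all round. Lowering to contact.

Request:
{"method": "servo_tool", "body": {"commands": [{"claw": -1, "x": 0, "y": 0, "z": 0.05, "yaw": 0}, {"claw": -1, "x": 0, "y": 0, "z": 0.1, "yaw": 0}, {"claw": -1, "x": 0, "y": 0, "z": 0.15, "yaw": 0}, {"claw": -1, "x": 0, "y": 0, "z": 0.15, "yaw": 0}], "squeeze": 35}}

```text
time_s: 12.42
tcp_pos: [0.6441, 0.083, 0.0602]
ee_rot: [3.142, -0.002, 0.001]
ft_force: [-1.6, 0.3, 3.4]
width: 0.0101
```

Request:
{"method": "servo_tool", "body": {"commands": [{"claw": 0, "x": 0, "y": 0, "z": -0.03, "yaw": 0}, {"claw": 0, "x": 0, "y": 0, "z": -0.03, "yaw": 0}, {"claw": 0, "x": 0, "y": 0, "z": -0.03, "yaw": 0}, {"claw": 0, "x": 0, "y": 0, "z": -0.03, "yaw": 0}, {"claw": 0, "x": 0, "y": 0, "z": -1, "yaw": 0}, {"claw": 0, "x": 0, "y": 0, "z": -4, "yaw": 0}, {"claw": 0, "x": 0, "y": 0, "z": -7.5, "yaw": 0}, {"claw": 0, "x": 0, "y": 1, "z": -9.9, "yaw": 0}], "squeeze": 35}}

```text
time_s: 13.42
tcp_pos: [0.6446, 0.0744, 0.1615]
ee_rot: [-3.14, -0.001, -0.004]
ft_force: [-0.1, -0.2, -0.4]
width: 0.046
```

Request:
{"method": "servo_tool", "body": {"commands": [{"claw": 0, "x": 0.1, "y": 3.5, "z": 0, "yaw": 0}, {"claw": 0, "x": 0.3, "y": 8, "z": 0, "yaw": 0}, {"claw": 0, "x": 0.5, "y": 13, "z": 0, "yaw": 0}, {"claw": 0, "x": 0.7, "y": 18, "z": 0, "yaw": 0}, {"claw": 0, "x": 0.9, "y": 23, "z": 0, "yaw": 0}, {"claw": 0, "x": 1, "y": 27, "z": 0, "yaw": 0}, {"claw": 0, "x": 1.1, "y": 29, "z": 0, "yaw": 0}, {"claw": 0, "x": 1.1, "y": 29, "z": 2, "yaw": 0}], "squeeze": 35}}

```text
time_s: 14.42
tcp_pos: [0.656, -0.2188, 0.14]
ee_rot: [3.14, -0.006, 0.006]
ft_force: [-0.7, 0.3, 0.0]
width: 0.0457
```

Request:
{"method": "servo_tool", "body": {"commands": [{"claw": 0, "x": -0.05, "y": -0.05, "z": 2.5, "yaw": 0}, {"claw": 0, "x": -0.05, "y": -0.05, "z": 5, "yaw": 0}, {"claw": 0, "x": -0.05, "y": -0.05, "z": 7.5, "yaw": 0}, {"claw": 0, "x": -0.05, "y": -0.05, "z": 8.5, "yaw": 0}, {"claw": 0, "x": -0.05, "y": -0.05, "z": 8.7, "yaw": 0}, {"claw": 0, "x": -0.05, "y": -0.05, "z": 8.7, "yaw": 0}, {"claw": 0, "x": -0.05, "y": -0.05, "z": 8.7, "yaw": 0}], "squeeze": 45}}

```text
time_s: 15.3
tcp_pos: [0.6549, -0.2167, 0.0529]
ee_rot: [3.141, -0.002, 0.003]
ft_force: [-0.2, 0.2, -0.1]
width: 0.0462
```

Request:
{"method": "servo_tool", "body": {"commands": [{"claw": -1, "x": 0, "y": 0.05, "z": 0, "yaw": 0}, {"claw": -1, "x": 0, "y": 0.05, "z": 0, "yaw": 0}, {"claw": -1, "x": 0, "y": 0.05, "z": 0, "yaw": 0}, {"claw": -1, "x": 0, "y": 0.05, "z": 0, "yaw": 0}, {"claw": -1, "x": 0, "y": 0.05, "z": 0, "yaw": 0}, {"claw": -1, "x": 0, "y": 0.05, "z": 0, "yaw": 0}, {"claw": -1, "x": 0, "y": 0.05, "z": 0, "yaw": 0}], "squeeze": 45}}

```text
time_s: 16.18
tcp_pos: [0.654, -0.217, 0.0517]
ee_rot: [-3.141, 0.002, 0.0]
ft_force: [0.2, 0.5, 1.3]
width: 0.0099
```

Request:
{"method": "servo_tool", "body": {"commands": [{"claw": -1, "x": 0, "y": 0, "z": -1.5, "yaw": 0}, {"claw": -1, "x": 0, "y": 0, "z": -4.5, "yaw": 0}, {"claw": -1, "x": 0, "y": 0, "z": -8, "yaw": 0}, {"claw": -1, "x": 0, "y": -1, "z": -11, "yaw": 0}, {"claw": -1, "x": -0.2, "y": -3.5, "z": -12, "yaw": 0}, {"claw": -1, "x": -0.4, "y": -8, "z": -12, "yaw": 0}, {"claw": -1, "x": -0.7, "y": -13, "z": -12, "yaw": 0}, {"claw": -1, "x": -1, "y": -18, "z": -12, "yaw": 0}], "squeeze": 45}}

```text
time_s: 17.18
tcp_pos: [0.6428, -0.0339, 0.171]
ee_rot: [-3.141, -0.0, 0.003]
ft_force: [0.8, 0.4, -1.9]
width: 0.0101
```

Request:
{"method": "servo_tool", "body": {"commands": [{"claw": -1, "x": -0.3, "y": -5, "z": 0, "yaw": 0}, {"claw": -1, "x": -0.6, "y": -10, "z": 0, "yaw": 0}, {"claw": -1, "x": -0.9, "y": -15, "z": 0, "yaw": 0}, {"claw": -1, "x": -1.2, "y": -20, "z": 0, "yaw": 0}, {"claw": -1, "x": -1.4, "y": -24, "z": 0, "yaw": 0}, {"claw": -1, "x": -1.45, "y": -26, "z": 0, "yaw": 0}, {"claw": -1, "x": -1.45, "y": -26.3, "z": 1.5, "yaw": 0}, {"claw": -1, "x": -1.45, "y": -26.3, "z": 3.5, "yaw": 0}], "squeeze": 45}}

```text
time_s: 18.18
tcp_pos: [0.6305, 0.2235, 0.1352]
ee_rot: [3.14, -0.005, 0.0]
ft_force: [-0.6, 0.5, -2.0]
width: 0.0099
```

Request:
{"method": "servo_tool", "body": {"commands": [{"claw": -1, "x": 0, "y": -0.1, "z": 2, "yaw": 0}, {"claw": -1, "x": 0, "y": -0.1, "z": 4, "yaw": 0}, {"claw": -1, "x": 0, "y": -0.1, "z": 5.6, "yaw": 0}, {"claw": -1, "x": 0, "y": -0.1, "z": 6.6, "yaw": 0}, {"claw": -1, "x": 0, "y": -0.1, "z": 7.0, "yaw": 0}, {"claw": -1, "x": 0, "y": -0.1, "z": 7.2, "yaw": 0}, {"claw": -1, "x": 0, "y": -0.1, "z": 7.2, "yaw": 0}], "squeeze": 45}}

```text
time_s: 19.05
tcp_pos: [0.6304, 0.2271, 0.0653]
ee_rot: [-3.141, 0.002, -0.001]
ft_force: [-0.4, 0.6, -2.8]
width: 0.0103
```

```bash
python3 look.py p3 345 180 70 90
```

```text
19.15 [0.63049513 0.22707626 0.06542352] [-0.60186351  0.1428369  -2.58710793] [ 0.02217833  0.76176987 -0.59982324  1.60212957  0.50523557  0.93609874
 -2.32570054]
```

View pics/p3.png

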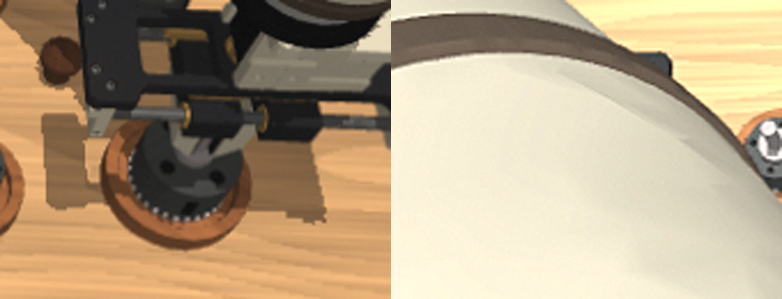

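Saw 64 is over its recess at about (187,175), but it looks close to the right-hand wall. I'll overlay the predicted circles to check.

```bash
cat >> h.py <<'E'
def circ(n,c,r,z):
    t=np.linspace(0,2*np.pi,90); P=np.c_[c[0]+r*np.cos(t),c[1]+r*np.sin(t),0*t+z]
    k=C[n]; K=np.array([[k['fx'],0,k['cx']],[0,k['fy'],k['cy']],[0,0,1]])
    return cv2.projectPoints(P,k['rvec'],k['tvec'],K,np.array([k['k1'],0,0,0]))[0].reshape(-1,2)
E
python3 - <<'E'
from h import *
im=optics.read_camera('scene'); x,y,s=370,200,6
im=cv2.convertScaleAbs(cv2.resize(im[y:y+100,x:x+120],None,fx=s,fy=s,interpolation=cv2.INTER_CUBIC),alpha=1.4,beta=10)
for c,r,z,col in [((.630,.2252),.049,.02,(0,255,0)),((.630,.2252),.040,.02,(0,255,0)),((.6305,.227),.032,.0135,(0,0,255)),((.6305,.227),.032,.0535,(255,255,0))]:
    q=(circ('scene',c,r,z)-[x,y])*s; cv2.polylines(im,[q.astype(int)],True,col,1)
cv2.imwrite('pics/o3.png',im)
E
```

```text
(no output)
```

View pics/o3.png

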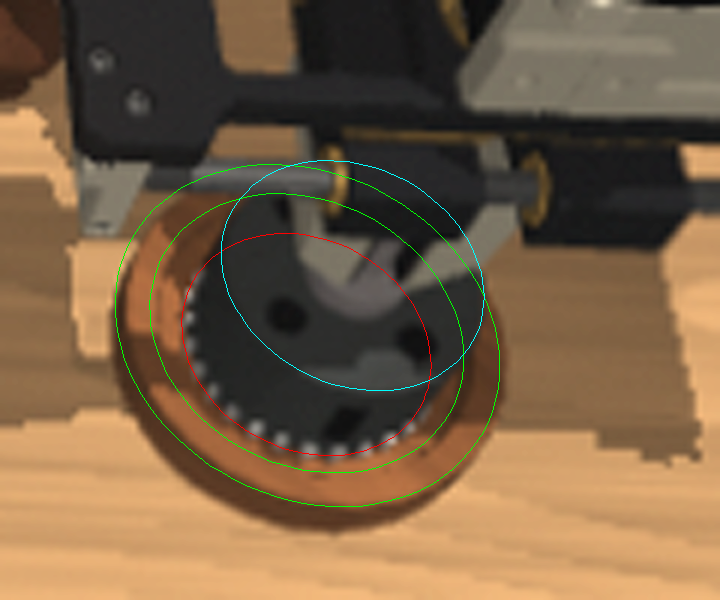

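The overlay matches. The teeth (red) lie inside the recess (green) all round, so I lower it.

Request:
{"method": "servo_tool", "body": {"commands": [{"claw": -1, "x": 0, "y": 0.1, "z": 0.2, "yaw": 0}, {"claw": -1, "x": 0, "y": 0.1, "z": 0.35, "yaw": 0}, {"claw": -1, "x": 0, "y": 0.1, "z": 0.45, "yaw": 0}, {"claw": -1, "x": 0, "y": 0.1, "z": 0.5, "yaw": 0}, {"claw": -1, "x": 0, "y": 0.1, "z": 0.55, "yaw": 0}, {"claw": -1, "x": 0, "y": 0.1, "z": 0.55, "yaw": 0}], "squeeze": 45}}

```text
time_s: 19.95
tcp_pos: [0.63, 0.2259, 0.0597]
ee_rot: [3.141, -0.002, 0.0]
ft_force: [-2.1, -0.4, 1.1]
width: 0.0099
```

Request:
{"method": "servo_tool", "body": {"commands": [{"claw": -1, "x": 0, "y": 0, "z": 0.05, "yaw": 0}, {"claw": -1, "x": 0, "y": 0, "z": 0.05, "yaw": 0}], "squeeze": 45}}

```text
time_s: 20.2
tcp_pos: [0.6301, 0.2259, 0.0596]
ee_rot: [3.141, -0.002, 0.0]
ft_force: [-3.6, -2.2, 6.0]
width: 0.0098
```

Request:
{"method": "servo_tool", "body": {"commands": [{"claw": 0, "x": 0, "y": 0, "z": -0.05, "yaw": 0}, {"claw": 0, "x": 0, "y": 0, "z": -0.05, "yaw": 0}, {"claw": 0, "x": 0, "y": 0, "z": -0.05, "yaw": 0}, {"claw": 0, "x": 0, "y": 0, "z": -0.05, "yaw": 0}, {"claw": 0, "x": 0, "y": 0, "z": -1, "yaw": 0}, {"claw": 0, "x": 0, "y": 0, "z": -4, "yaw": 0}, {"claw": 0, "x": 0, "y": 0, "z": -6.5, "yaw": 0}, {"claw": 0, "x": -1, "y": 0, "z": -7.1, "yaw": 0}], "squeeze": 55}}

```text
time_s: 21.2
tcp_pos: [0.6217, 0.2265, 0.1323]
ee_rot: [-3.14, 0.003, -0.007]
ft_force: [0.8, -0.0, 0.2]
width: 0.0456
```

Request:
{"method": "servo_tool", "body": {"commands": [{"claw": 0, "x": -3, "y": 0.2, "z": 0, "yaw": 0}, {"claw": 0, "x": -7, "y": 0.4, "z": 0, "yaw": 0}, {"claw": 0, "x": -11, "y": 0.6, "z": 0, "yaw": 0}, {"claw": 0, "x": -14, "y": 0.8, "z": 0, "yaw": 0}, {"claw": 0, "x": -15.6, "y": 0.9, "z": 0, "yaw": 0}, {"claw": 0, "x": -15.6, "y": 0.9, "z": 0, "yaw": 0}], "squeeze": 55}}

```text
time_s: 21.95
tcp_pos: [0.4634, 0.2168, 0.1297]
ee_rot: [3.141, -0.001, 0.0]
ft_force: [0.4, 0.4, 0.3]
width: 0.0461
```

Request:
{"method": "servo_tool", "body": {"commands": [{"claw": 0, "x": 0, "y": 0, "z": 2, "yaw": 0}, {"claw": 0, "x": 0, "y": 0, "z": 4.5, "yaw": 0}, {"claw": 0, "x": 0, "y": 0, "z": 6.7, "yaw": 0}, {"claw": 0, "x": 0, "y": 0, "z": 7.5, "yaw": 0}, {"claw": 0, "x": 0, "y": 0, "z": 7.7, "yaw": 0}, {"claw": 0, "x": 0, "y": 0, "z": 7.7, "yaw": 0}, {"claw": 0, "x": 0, "y": 0, "z": 7.7, "yaw": 0}], "squeeze": 55}}

```text
time_s: 22.82
tcp_pos: [0.4647, 0.2173, 0.0534]
ee_rot: [-3.141, 0.002, -0.002]
ft_force: [0.1, 0.7, 0.3]
width: 0.0459
```

Request:
{"method": "servo_tool", "body": {"commands": [{"claw": -1, "x": 0, "y": 0, "z": 0, "yaw": 0}, {"claw": -1, "x": 0, "y": 0, "z": 0, "yaw": 0}, {"claw": -1, "x": 0, "y": 0, "z": 0, "yaw": 0}, {"claw": -1, "x": 0, "y": 0, "z": 0, "yaw": 0}, {"claw": -1, "x": 0, "y": 0, "z": 0, "yaw": 0}, {"claw": -1, "x": 0, "y": 0, "z": 0, "yaw": 0}, {"claw": -1, "x": 0, "y": 0, "z": 0, "yaw": 0}], "squeeze": 55}}

```text
time_s: 23.7
tcp_pos: [0.4638, 0.2172, 0.0527]
ee_rot: [-3.142, 0.001, 0.0]
ft_force: [-1.8, 3.3, 2.0]
width: 0.0096
```

Request:
{"method": "servo_tool", "body": {"commands": [{"claw": -1, "x": 0, "y": 0, "z": -1.5, "yaw": 0}, {"claw": -1, "x": 0, "y": 0, "z": -4, "yaw": 0}, {"claw": -1, "x": 0, "y": 1, "z": -6, "yaw": 0}, {"claw": -1, "x": 0, "y": 4, "z": -6.5, "yaw": 0}, {"claw": -1, "x": 0, "y": 8.5, "z": -6.5, "yaw": 0}, {"claw": -1, "x": 0, "y": 12.5, "z": -6.5, "yaw": 0}, {"claw": -1, "x": 0, "y": 15, "z": -6.5, "yaw": 0}, {"claw": -1, "x": 0, "y": 15.3, "z": -6, "yaw": 0}], "squeeze": 55}}

```text
time_s: 24.7
tcp_pos: [0.464, 0.0609, 0.1131]
ee_rot: [3.14, -0.009, 0.0]
ft_force: [0.0, 0.9, -4.4]
width: 0.0097
```

Request:
{"method": "servo_tool", "body": {"commands": [{"claw": -1, "x": 0, "y": 0, "z": 1.5, "yaw": 0}, {"claw": -1, "x": 0, "y": 0, "z": 3, "yaw": 0}, {"claw": -1, "x": 0, "y": 0, "z": 4.2, "yaw": 0}, {"claw": -1, "x": 0, "y": 0, "z": 4.7, "yaw": 0}, {"claw": -1, "x": 0, "y": 0, "z": 4.7, "yaw": 0}, {"claw": -1, "x": 0, "y": 0, "z": 4.7, "yaw": 0}], "squeeze": 55}}

```text
time_s: 25.45
tcp_pos: [0.4642, 0.0643, 0.066]
ee_rot: [-3.141, 0.001, -0.001]
ft_force: [0.2, 0.2, -3.2]
width: 0.0094
```

Run:
```python
from h import *
from station import status
s=status.state(); p=s['tcp_pos']; print(s['time_s'],p,s['ft_force'])
im=optics.read_camera('scene'); x,y,s=255,110,5
im=cv2.convertScaleAbs(cv2.resize(im[y:y+110,x:x+150],None,fx=s,fy=s,interpolation=cv2.INTER_CUBIC),alpha=1.4,beta=10)
b=p[2]-.0525
for c,r,z,col in [((.4635,.0638),.058,.02,(0,255,0)),((.4635,.0638),.049,.02,(0,255,0)),(p,.041,b,(0,0,255)),(p,.041,b+.04,(255,255,0))]:
    q=(circ('scene',c,r,z)-[x,y])*s; cv2.polylines(im,[q.astype(int)],True,col,1)
cv2.imwrite('pics/o4.png',im)
```

```text
25.45 [0.46423905 0.06427511 0.06601208] [ 0.18065474  0.1508481  -3.15871195]
```

View pics/o4.png

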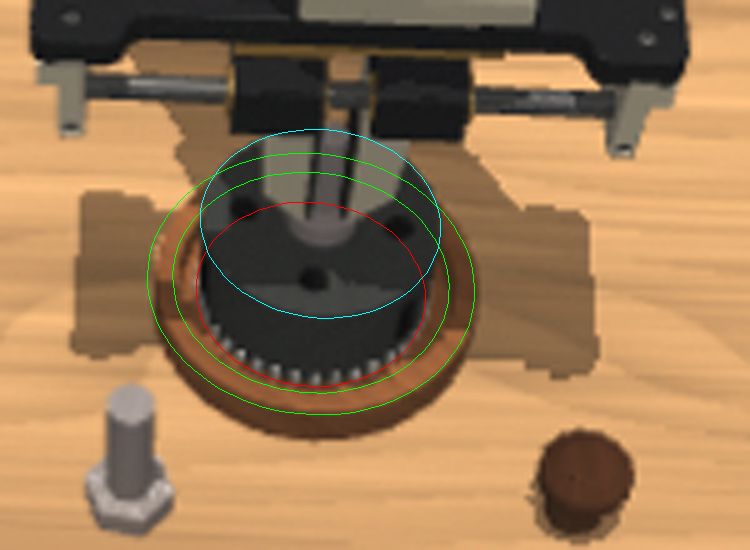

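The overlay fits within about 1 px. Saw 82's teeth are centred inside the recess, and the bolt and knob are standing. Lowering.

Request:
{"method": "servo_tool", "body": {"commands": [{"claw": -1, "x": 0, "y": 0, "z": 0.2, "yaw": 0}, {"claw": -1, "x": 0, "y": 0, "z": 0.35, "yaw": 0}, {"claw": -1, "x": 0, "y": 0, "z": 0.45, "yaw": 0}, {"claw": -1, "x": 0, "y": 0, "z": 0.52, "yaw": 0}, {"claw": -1, "x": 0, "y": 0, "z": 0.58, "yaw": 0}, {"claw": -1, "x": 0, "y": 0, "z": 0.58, "yaw": 0}], "squeeze": 55}}

```text
time_s: 26.25
tcp_pos: [0.4637, 0.0641, 0.0606]
ee_rot: [3.141, -0.001, -0.0]
ft_force: [-3.9, -0.6, 7.4]
width: 0.0101
```

Floor contact at 7 N (weight was −3 N). Release and rise clear, then back off out of view.

Request:
{"method": "servo_tool", "body": {"commands": [{"claw": 0, "x": 0, "y": 0, "z": -0.05, "yaw": 0}, {"claw": 0, "x": 0, "y": 0, "z": -0.05, "yaw": 0}, {"claw": 0, "x": 0, "y": 0, "z": -0.05, "yaw": 0}, {"claw": 0, "x": 0, "y": 0, "z": -0.05, "yaw": 0}, {"claw": 0, "x": 0, "y": 0, "z": -1, "yaw": 0}, {"claw": 0, "x": 0, "y": 0, "z": -4, "yaw": 0}, {"claw": 0, "x": 0, "y": 0, "z": -8, "yaw": 0}, {"claw": 0, "x": 0, "y": 0, "z": -12, "yaw": 0}], "squeeze": 30}}

```text
time_s: 27.25
tcp_pos: [0.4637, 0.0642, 0.1815]
ee_rot: [-3.141, 0.001, 0.0]
ft_force: [0.6, 0.4, 0.6]
width: 0.0457
```

Request:
{"method": "servo_tool", "body": {"commands": [{"claw": 0, "x": -1, "y": 4, "z": -1, "yaw": 0}, {"claw": 0, "x": -2, "y": 9, "z": -2, "yaw": 0}, {"claw": 0, "x": -3, "y": 14, "z": -3, "yaw": 0}, {"claw": 0, "x": -4, "y": 19, "z": -4, "yaw": 0}, {"claw": 0, "x": -5, "y": 24, "z": -4, "yaw": 0}, {"claw": 0, "x": -6, "y": 29, "z": -4, "yaw": 0}, {"claw": 0, "x": -7, "y": 34, "z": -4, "yaw": 0}, {"claw": 0, "x": -8, "y": 38, "z": -4, "yaw": 0}], "squeeze": 30}}

```text
time_s: 28.25
tcp_pos: [0.3828, -0.3179, 0.2206]
ee_rot: [3.141, -0.003, 0.001]
ft_force: [-0.0, 0.4, 0.3]
width: 0.0459
```

Run:
```python
from h import *
from station import status
s=status.state();print(s['time_s'],s['tcp_pos'],s['ft_force'])
sc,tp=optics.read_camera('scene'),optics.read_camera('top')
a=cv2.resize(sc[120:300,190:470],(784,504)[:2],interpolation=cv2.INTER_CUBIC)
b=cv2.resize(tp[110:310,110:380],(740,548),interpolation=cv2.INTER_CUBIC)
for n,i in(('f_sc',a),('f_top',b)): cv2.imwrite(f'pics/{n}.png',cv2.convertScaleAbs(i,alpha=1.4,beta=10))
```

```text
28.25 [ 0.38283979 -0.31789847  0.22062675] [-0.00783497  0.35853753  0.31291255]
```

View pics/f_sc.png

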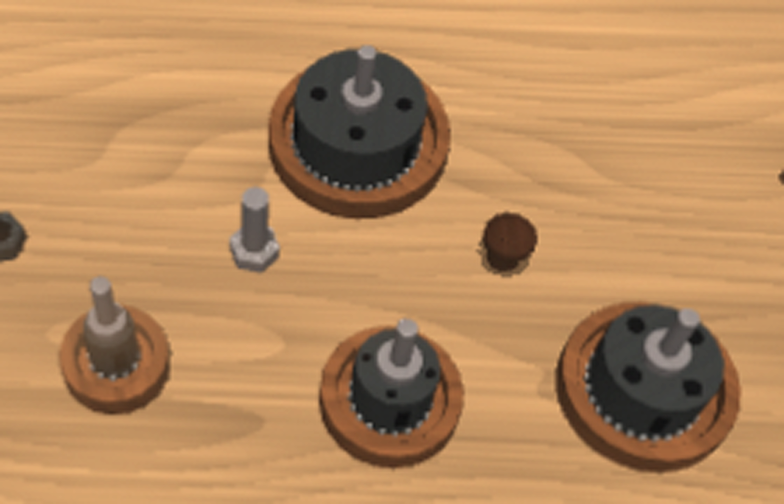

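View pics/f_top.png

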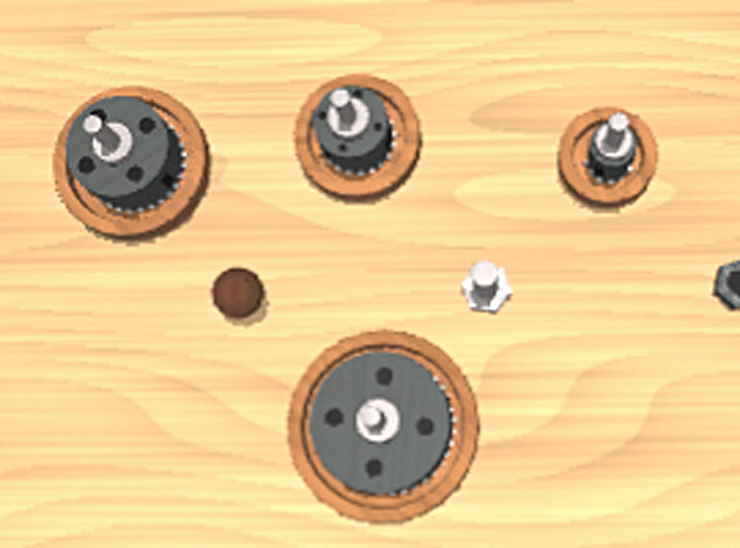

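Both views show each saw upright and inside its own recess. The tips in the scene crop are at (367,52), (688,318), (406,327) and (100,285), and the bolt and knob have not moved. I'll check the tip heights and hand in.

Run:
```python
from h import *
from station import hand_in
for k,a,b in((82,(367,52),(374,418)),(64,(688,318),(92,124)),(46,(406,327),(341,98)),(28,(100,285),(618,121))):
    p,g=tri((190+a[0]/2.8,120+a[1]/2.8),(110+b[0]/2.741,110+b[1]/2.74)); print(k,p.round(4),round(g,4))
print(hand_in())
```

```text
82 [0.4624 0.0623 0.0915] 0.0038
64 [0.6314 0.2245 0.0922] 0.0014
46 [0.6438 0.0814 0.0923] 0.002
28 [ 0.627  -0.0753  0.0927] 0.0015
the job is handed in; nothing more can be done
None
```

All four hole saws are in their matching holders, teeth down and shank up, placed smallest to largest, and the job is handed in at about 28 s. I lowered each saw until the wrist force showed it on the recess floor (peak reading about 7 N) before letting go.

- **Final pictures:** both views show every saw upright inside its own rim. The bolt and the wooden knob are standing where they were.
- **Heights:** the shank tips triangulate to 91.5–92.7 mm, against 92 mm expected for saws resting on the floor.
- **Positions:** each tip is within about 2 mm of its holder's measured centre. The two camera rays missed each other by 1.4–3.8 mm; the worst was saw_82, a little beyond the 2 mm calibration accuracy.
- **Failed or odd:** one move call was refused because I left out the yaw field, and nothing moved. No check failed.

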